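# Clear the slideway and close the photometer shutter

## Robot

A 6-joint arm with a two-finger parallel gripper is mounted at the origin on the work surface. World frame = base frame: x ahead of the robot, y to its left, z up, the work surface at z = 0. Lengths are in m, angles in degrees, forces in N, time in s.
With the tool pointing down it reaches from about 0.4 to 0.825 m from the base axis. Payload 7 kg.
Tool frame: the origin (TCP) lies at the centre of the arm's flange, where the gripper is bolted on; the fingertips stand 178 mm ahead of it and the grasp point (between the pads) lies 159 mm ahead of it; z points along the fingers, y is the line along which they close (so a half turn about z gives the same grasp; the last joint's range is limited). The gripper opens to 88 mm and grips with 3 to 60 N. Pads are 19 mm wide; open, the fingers measure 130 mm over their backs; the gripper's body (78 mm by 193 mm) begins 47 mm behind the grasp point.
Start: joints at [16.507, 20.546, 0.682, 0, -70.136, -16.507], TCP at [0.675, -0, 0.405] pointing down, gripper open.
Joint ranges: [-176.03, 176.03], [-82.01, 121.73], [-58.28, 71.71], [-173.87, 95.51], [-174.79, -0.11], [-173.66, 173.66]. Speed limits (degrees/s): [136.94, 136.94, 172.46, 180, 180, 180].

## Interface

Orientations are given as [roll, pitch, yaw] about the fixed x, y, z axes, in that order (R = Rz(yaw) Ry(pitch) Rx(roll)).
In Python, from plant import telemetry, snapshot, workorder, nets gives the robot as it stands.
- The arm moves only by the shell command python3 -m creep 'ROWS'. ROWS is JSON, a list that holds one entry, the list of rows, each a list of 5 numbers: the shift along the tool's x, y, z normalised to -1 to 1, where 1 is 0.2 m, then the turn about the tool's z normalised to -1 to 1, where 1 is pi/2 rad, then the opening, from 0 (shut) to 1 (fully open). In form: [[[x, y, z, spin, hand], ...]]. A call has 1 to 8 rows; each row shifts and turns the commanded pose from where the row before left it, along the tool's axes as they then stand; what a row does not reach is not made up. A row lasts 1/12 s, in which the tool goes at most 41.7 mm and 7.16 degrees, less where a joint would pass 70% of its speed; a pose out of reach is approached as far as the arm can. A call with a number of a shift or a turn outside -1 to 1 is refused whole. A call with a gripper value outside its range is refused whole. The fingers move at their own pace and stop on an object; the grip force is fixed at half the most. Time passes only in rows, so rows that do not move let the fingers close. It gives the time, the measured TCP pose, the force, the opening and the grip force at its end, in the units of the state.
- telemetry.get_obs(): the state, without advancing time (a new reading comes with each control period).
- snapshot(name): name is "scene" or "side" or "wrist"; returns a dict with "frame" (420x560x3 uint8, red, green, blue), "fx", "fy", "cx", "cy" (pixels), "k1" (the pictures are not rectified: a ray, as slopes to the right and down, at radius r is drawn at 1 + k1 r^2 times it, then the intrinsics apply), "rvec" (rotation vector, rad) and "tvec" (3), from world to camera coordinates, as OpenCV has them; the wrist camera has in their place "mount" (4x4, takes a point from camera to tool coordinates, whose origin is the TCP and whose axes are the flange's). Camera axes: x right, y down, z forward; pixel columns grow to the right and rows downward; lengths in m; the calibration is good to about 2 mm. A picture is of the moment at which its call begins: read the wrist's pose just before it. There is no depth.
- workorder.close_job(): hands the job in; it is judged then, once.
Trained networks look in a picture, given as the dict that the camera call returned (one of the last four; its "shot" number tells which), for a name from the list of things; names that differ only in an ending like _2 or _b are one class to them, and where a whole thing is asked for, a point or a joint stands for the part that bears it (a point fixed in the world has none). Each returns a list of dicts, best first, with "confidence" (0 to 1); they miss things now and then, are a little off and sometimes report something else, mostly with a low value. They report only what shows in the picture. A call takes as long as a camera call. They do not tell look-alikes from the thing itself.
- nets.find_in(picture, query): "uv" ([column, row] in pixels, amid what is visible of it).
- nets.masks_of(picture, query): "region" (420x560 bool, what is visible of it) and "uv" ([column, row] in pixels, amid what is visible of it).
- nets.landmark_of(picture, query): "uv" ([column, row] in pixels: a listed point, or the origin of a listed thing).
The state is a dict: "clock": time; "joint_pos": joint angles; "qvel": joint speeds; "tau": joint torques, N m; "tool_pos": TCP position; "orientation": TCP orientation; "force": force on the tool from outside, world axes, zero at the start; "moment": the same for the moment, N m; "opening": finger opening in m; "gripper_force": force on a finger pad.
Only numpy, scipy, OpenCV 4.12 (cv2) and the standard library are available. Lean on these libraries where they do the work, as an engineer would, in place of code of your own. Each camera call takes 0.05 s, during which the arm holds its last target. There are 200 camera calls.

## Task

Someone left the amber bottle standing on the photometer's slideway, in the way of the shutter. Lift it off and set it down gently, upright, well inside the white drip tray, then slide the shutter over the sample window until it snaps home in its spring catch and the tell-tale pin is pushed through. Do not bump the bottle with the shutter or force the shutter once it is home (60 N would damage it), and leave the other glassware and the cuvette box alone.

Things in the scene. Friction and masses are not known exactly. Their poses are not given: they have to be found in the camera images.
- photometer: Beige bench instrument, a fixed box 260 mm (its x) by 380 mm (its y) by 110 mm high. Origin: centre of its underside; x points away from its dial face. On its flat top a slideway runs along its y axis at x = 0, between two aluminium rails 9 mm high (inner faces at x = -43 and +43 mm, y from -190 to +110 mm).
- window (a point): Centre of the dark round sample window, 40 mm across, flush in the instrument's top between the rails. The shutter is to close over it.
- shutter: Dark metal shutter: plate 84 mm (x) by 80 mm (y), 6 mm thick, top face 7 mm above the instrument's top. Origin: on the instrument's top under the plate's centre; axes parallel to the photometer's. Slides only along the photometer's +y, 1.5 N friction, stays where left. A 22 mm wide tongue with a ridge across it leads 30 mm ahead.
- tab_top (a point): Top of the shutter's upright black tab, 49 mm above the instrument's top and over the plate's centre: 46 mm wide (x), 10 mm thick (y), to push or pull it by. Both pads' forces count in a pinch (60 N limit in all), so a push with shut fingers is safer.
- tongue_tip (a point): Front end of the shutter's tongue, 70 mm ahead (+y) of the plate's centre. It goes under the roof of the catch, an aluminium block 60 mm wide and 38 mm high clamped on the slideway at a new place each time, not reported: feel or look for it. At home this tip stands 40 to 80 mm along +y from the photometer's origin, against the block's hard stop.
- telltale (a joint): Tell-tale pin through the catch, white button on its +y end. 0 m: not pushed; 0.009 to 0.010 m: shutter home (tongue pushes it in the last 10 mm, spring under 1 N returns it). Feel of the catch: 13 mm before home the ridge meets a sprung ball, 10 to 15 N; 7 mm before home it passes the ball and snaps on, then the hard stop. Stopped short, it is not latched.
- bottle: The amber reagent bottle with a white label, left standing on the slideway over the window between the shutter and the catch. 54 mm across and 70 mm high in the body, then a neck 23 mm thick, then a black cap 28 mm across between 96 and 125 mm above its base. 0.15 to 0.31 kg; cap fast. Origin: centre of its base, z up.
- tray: White drip tray fixed on the bench beside the instrument, on the left or the right, 130 x 130 mm outside, rim 14 mm high, walls and floor 4 mm thick. Origin: centre of its underside. Empty.
- stirrer: Bystander: grey magnetic stirrer, fixed, 125 x 125 mm, 60 mm high to its white plate, on the other side of the instrument. Origin: centre of its underside.
- beaker: Bystander: glass beaker standing on the stirrer, 60 mm across at the rim, 75 mm high. Origin: centre of its base.
- flask: Bystander: stoppered volumetric flask on the bench at the left of the instrument, bulb about 60 mm across, 172 mm high. Origin: centre of its base.
- cuvettes: Bystander: white cuvette box, 50 x 80 mm, about 36 mm high with its contents, on the instrument's top beyond the far rail. Origin: centre of its base.
Not all that is in view belongs to the job. Several things have the shape of the tray; the one meant has the colours described above.

How it is judged (in metres and radians):
On the way, in this order (a step that is already met when the one before it is completed fails the run):
1. the bottle stands released and upright in the drip tray (x of bottle in the frame of tray between -0.042 and 0.042 m and y of bottle in the frame of tray between -0.042 and 0.042 m and z of bottle in the frame of tray below 0.012 m and angle between bottle's own z axis and vertical below 0.1 rad and contact force between the fingers and bottle below 0.1 N and linear speed of bottle below 0.03 m/s), for 0.2 s.
2. the shutter is home in its catch: the tell-tale pin is pushed through (value of joint telltale above 0.007 m), for 0.2 s.
At the end, for the whole second after the job is handed in: The bottle stands upright (within 0.1 rad), still and released in the drip tray, its axis within 42 mm of the tray's centre along both sides; the shutter is latched in its catch, the tell-tale pin pushed more than 7 mm (all of step 1 and value of joint telltale above 0.007 m); the robot touches nothing.
It fails at once if the bottle is tipped by more than 0.6 rad (angle between bottle's own z axis and vertical above 0.6 rad).
It fails at once if the bottle is dropped or flung (faster than 0.5 m/s while not held) (linear speed of bottle above 0.5 m/s and contact force between the fingers and bottle below 0.1 N).
It fails at once if the shutter is shoved against the bottle (more than 3 N) (contact force between shutter and bottle above 3 N).
It fails at once if the fingers bear on the shutter with more than 60 N (contact force between the fingers and shutter above 60 N).
It fails at once if the beaker, flask or cuvette box is moved by more than 15 mm (distance of any of beaker, flask, cuvettes from where it was at the start of the episode above 0.015 m).
It also fails if it takes over 58 s, if anything falls off the work surface, if the arm or the gripper's body presses on something with over 40 N, if the wrist force passes 120 N, or if a joint passes its speed limit or range.

## Working session

There is one attempt and no reset: what is moved stays moved. The work goes in short steps, Python scripts to look and compute and a shell command to move; the robot and the scene stay as the last step left them, time stands still between calls to the robot, and variables do not carry over. Pictures are saved under pics/ and viewed, at most 11 in all, crops included, and the job is handed in when it is done.

```bash
mkdir -p pics
cat > h.py <<'E'
import numpy as np, cv2, pickle
from scipy.spatial.transform import Rotation as R
from plant import telemetry, snapshot, workorder, nets
def cam(p, obs=None):
    if 'rvec' in p:
        Rm=cv2.Rodrigues(np.array(p['rvec'],float))[0]; t=np.array(p['tvec'],float).ravel()
        return Rm.T, -Rm.T@t
    T=np.eye(4); T[:3,:3]=R.from_euler('xyz',obs['orientation'],degrees=True).as_matrix(); T[:3,3]=obs['tool_pos']
    M=T@np.array(p['mount']); return M[:3,:3],M[:3,3]
def ray(p,uv,obs=None):
    A,c=cam(p,obs); d=np.array([(uv[0]-p['cx'])/p['fx'],(uv[1]-p['cy'])/p['fy']]); u=d.copy()
    for _ in range(20): u=d/(1+p['k1']*(u@u))
    return c, A@np.array([u[0],u[1],1.])
def onz(p,uv,z,obs=None):
    c,d=ray(p,uv,obs); return c+d*(z-c[2])/d[2]
def proj(p,X,obs=None):
    A,c=cam(p,obs); q=A.T@(np.array(X)-c); s=q[:2]/q[2]; s=s*(1+p['k1']*(s@s))
    return np.array([s[0]*p['fx']+p['cx'],s[1]*p['fy']+p['cy']])
def tri(rs):
    A=0;b=0
    for c,d in rs:
        d=d/np.linalg.norm(d);P=np.eye(3)-np.outer(d,d);A=A+P;b=b+P@c
    X=np.linalg.solve(A,b)
    return X,[np.linalg.norm(np.cross(X-c,d/np.linalg.norm(d))) for c,d in rs]
def save(p,n,crop=None,s=1):
    f=p['frame'][:,:,::-1]
    if crop: f=f[crop[1]:crop[3],crop[0]:crop[2]]
    cv2.imwrite('pics/'+n,cv2.resize(f,None,fx=s,fy=s,interpolation=cv2.INTER_CUBIC))
E
python3 - <<'E'
from h import *
o=telemetry.get_obs(); print(o)
P={}
for n in('scene','side','wrist'):
    P[n]=snapshot(n); 
cv2.imwrite('pics/a.png',cv2.resize(np.hstack([P['scene']['frame'],P['side']['frame']])[:,:,::-1],(800,300),interpolation=cv2.INTER_AREA))
save(P['scene'],'scene.png',None,1.4)
save(P['side'],'side.png',None,1.4)
pickle.dump((P,o),open('p0.pkl','wb'))
for q in['photometer','window','shutter','tab_top','tongue_tip','bottle','tray','stirrer','beaker','flask','cuvettes','telltale']:
    for n in P:
        print(q,n,[(np.round(x['uv']).tolist(),round(x['confidence'],2)) for x in nets.landmark_of(P[n],q)[:4]])
E
```

```text
{'clock': 0.0, 'joint_pos': array([ 1.65058628e+01,  2.05926184e+01,  6.34344199e-01, -1.92656660e-02,
       -7.01355826e+01, -1.65065407e+01]), 'qvel': array([ 0.01487975, -0.06043001, -0.00432351, -0.04541047, -0.01906193,
       -0.10586026]), 'tau': array([-8.00930356e-04, -5.82726967e+01,  2.93058443e+01,  6.99745238e+00,
        6.93249181e-03, -2.06530804e-04]), 'tool_pos': array([ 6.74815148e-01, -1.32420859e-05,  4.03716102e-01]), 'orientation': array([ 1.79904865e+02, -9.30501765e-03, -9.00072314e+01]), 'force': array([-0.05508244, -0.60640406, -0.23285172]), 'moment': array([ 0.00998309, -0.01746631, -0.04378364]), 'gripper_force': 0.0, 'opening': 0.08787015065316015}
photometer scene [([286.0, 259.0], 0.9)]
photometer side [([296.0, 210.0], 0.6)]
photometer wrist [([346.0, 184.0], 0.67)]
window scene [([281.0, 234.0], 0.72)]
window side [([298.0, 190.0], 0.97), ([241.0, 160.0], 0.65)]
window wrist [([377.0, 198.0], 0.65)]
shutter scene [([250.0, 214.0], 0.53), ([394.0, 301.0], 0.39)]
shutter side [([303.0, 212.0], 0.77)]
shutter wrist [([425.0, 56.0], 0.55)]
tab_top scen
[... 613 characters left out ...]
421.0, 276.0], 0.57)]
stirrer side [([241.0, 161.0], 0.59)]
stirrer wrist [([399.0, 414.0], 0.89)]
beaker scene [([428.0, 262.0], 0.7)]
beaker side [([297.0, 208.0], 0.68), ([235.0, 143.0], 0.57)]
beaker wrist [([376.0, 197.0], 0.61)]
flask scene [([395.0, 303.0], 0.59)]
flask side [([271.0, 160.0], 0.7), ([303.0, 200.0], 0.63)]
flask wrist [([424.0, 52.0], 0.7)]
cuvettes scene [([257.0, 251.0], 0.84), ([247.0, 202.0], 0.19)]
cuvettes side [([325.0, 189.0], 0.56)]
cuvettes wrist [([280.0, 145.0], 0.87)]Traceback (most recent call last):
  File "<stdin>", line 12, in <module>
ValueError: it knows: beaker, bottle, cuvettes, flask, photometer, shutter, stirrer, tab_top, tongue_tip, tray, window
```

View pics/scene.png

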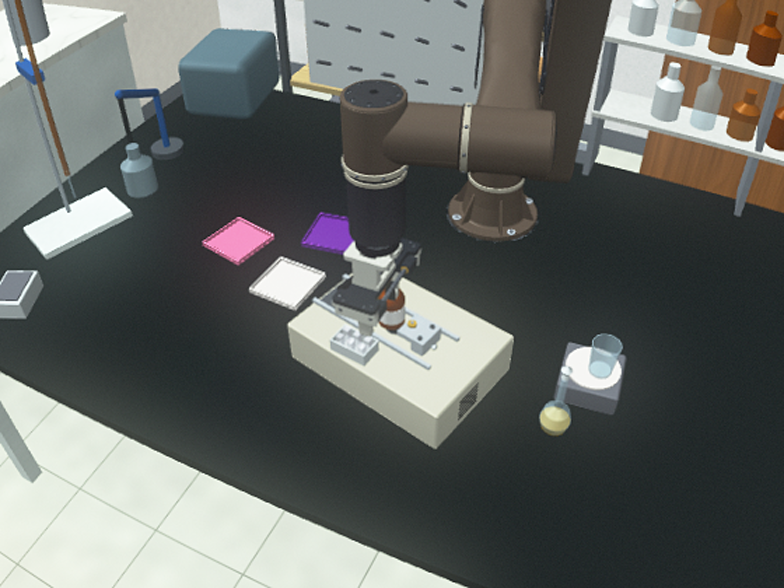

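View pics/side.png

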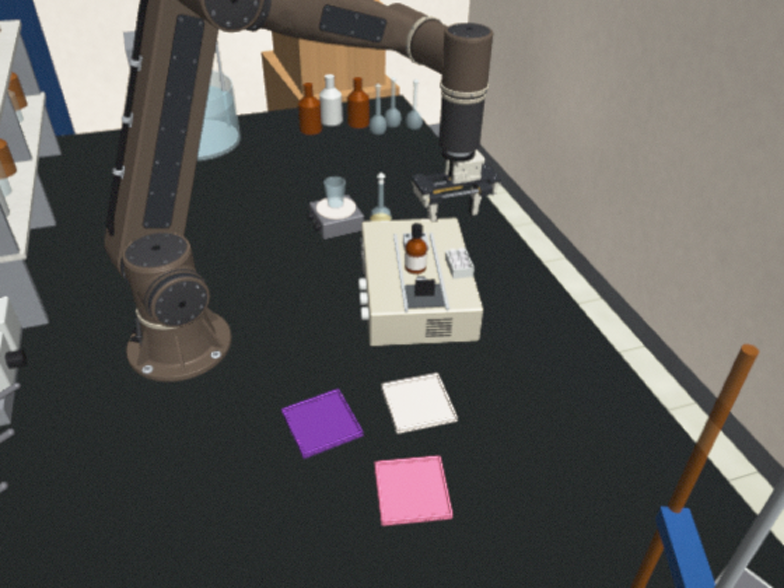

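Run:
```python
from h import *
P,o=pickle.load(open('p0.pkl','rb'))
save(P['wrist'],'wrist.png',None,1.4)
for n in P: print(n,cam(P[n],o)[1], cam(P[n],o)[0][:,2])
S=P['scene'];W=P['wrist'];D=P['side']
print('photo',onz(S,[286,259],0),onz(D,[296,210],0),onz(W,[346,184],0,o))
print('win',onz(S,[281,234],.11),onz(D,[298,190],.11),onz(W,[377,198],.11,o))
print('shut',onz(S,[250,214],.11),onz(D,[303,212],.11),onz(W,[425,56],.11,o))
print('tab',onz(S,[248,200],.159),onz(D,[305,201],.159),onz(W,[454,31],.159,o))
print('tip',onz(D,[298,196],.114),onz(W,[400,134],.114,o))
print('bot',onz(D,[293,191],.11),onz(W,[392,186],.11,o))
for uv in [(172,175),(238,171),(203,201)]: print('trayS',uv,onz(S,uv,0),S['frame'][uv[1],uv[0]])
for uv in [(293,352),(232,304),(297,290)]: print('trayD',uv,onz(D,uv,0),D['frame'][uv[1],uv[0]])
print('stir',onz(S,[421,276],0),onz(W,[399,414],0,o),'cuv',onz(S,[257,251],.11),onz(W,[280,145],.11,o))
```

```text
scene [1.51962521 0.42826511 1.15317667] [-0.66251626 -0.3245273  -0.67509572]
side [ 0.08695635 -1.24684237  1.12139525] [ 0.25911298  0.73385511 -0.62794677]
wrist [ 0.67425297 -0.06916421  0.38326484] [-0.00132736  0.2581189  -0.96611225]
photo [ 0.58007202 -0.00239784  0.        ] [0.58997686 0.00386025 0.        ] [ 0.59141666 -0.00188241  0.        ]
win [ 0.59060476 -0.01293865  0.11      ] [ 0.58435028 -0.02006266  0.11      ] [ 0.58560678 -0.00814996  0.11      ]
shut [ 0.55438009 -0.12926425  0.11      ] [ 0.5588156  -0.13529796  0.11      ] [ 0.55390326 -0.13019492  0.11      ]
tab [ 0.55034316 -0.13524004  0.159     ] [ 0.561415  -0.1402292  0.159    ] [ 0.55681535 -0.13569635  0.159     ]
tip [ 0.57077426 -0.05611845  0.114     ] [ 0.57114262 -0.06604883  0.114     ]
bot [ 0.56602558 -0.02014149  0.11      ] [ 0.5725959  -0.01946176  0.11      ]
trayS (172, 175) [ 0.38952678 -0.53252986  0.        ] [246 148 198]
trayS (238, 171) [ 0.27354838 -0.3292673   0.        ] [137  73 194]
trayS (203, 201) [ 0.46197757 -0.35929454  0.        ] [247 246 245]
trayD (293, 352) [ 0.37822152 -0.54723006  0.        ] [239 144 183]
trayD (232, 304) [ 0.2638794  -0.34097238  0.        ] [135  67 179]
trayD (297, 290) [ 0.4626553  -0.35020507  0.        ] [241 238 234]
stir [0.47964395 0.37985818 0.        ] [0.47960625 0.38126159 0.        ] cuv [ 0.67618958 -0.04455672  0.11      ] [ 0.67542638 -0.05597377  0.11      ]
```

View pics/wrist.png

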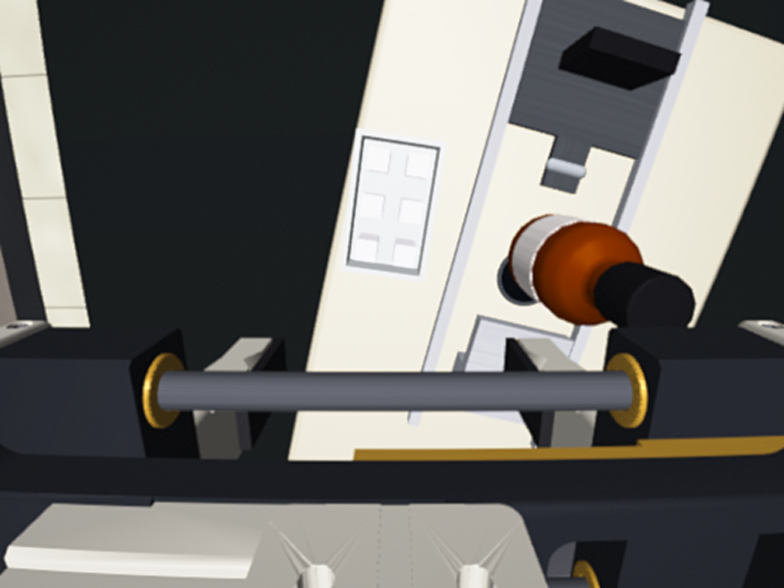

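The scene view shows three tray look-alikes: pink (172,175), purple (238,171) and white (203,201). The white one fits the description. In the wrist view, the bottle stands between the shutter's tongue and the catch block at about (375,245). Next I'll confirm the white tray in a crop and measure the bottle cap, tray corners and rail direction.

Run:
```python
from h import *
P,o=pickle.load(open('p0.pkl','rb'))
S=P['scene'];W=P['wrist'];D=P['side']
a=cv2.resize(S['frame'][140:230,130:270],None,fx=2.8,fy=2.8); b=cv2.resize(D['frame'][255:385,190:340],(392,252))
cv2.imwrite('pics/tray.png',np.hstack([a[:252],b])[:,:,::-1])
def px(x,y): return np.array([x,y])/1.4
for a,b in [((533,0),(413,420)),((703,5),(632,225))]:
    A=onz(W,px(*a),.119,o);B=onz(W,px(*b),.119,o);v=A-B; print('rail',A,B,np.degrees(np.arctan2(v[0],v[1])))
for n,p in (('side',D),('scene',S),('wrist',W)):
    for q in('bottle','tray'):
        for m in nets.masks_of(p,q)[:3]:
            r=m['region'];ys,xs=np.nonzero(r)
            print(n,q,m['uv'],m['confidence'],xs.min(),xs.max(),ys.min(),ys.max(),r.sum(),p['frame'][r].mean(0).round())
            if q=='tray' and p['frame'][r].mean(0).min()>200:
                c,_=cv2.findContours(r.astype(np.uint8),0,2);h=cv2.approxPolyDP(cv2.convexHull(max(c,key=len)),6,True)[:,0]
                w=np.array([onz(p,x,.012)for x in h.astype(float)]);print(w.round(3),w.mean(0))
            if q=='bottle':
                f=p['frame'].astype(int);k=r&(f.sum(2)<110);y2,x2=np.nonzero(k);
                if len(x2):print('  cap',x2.mean(),y2.mean(),x2.min(),x2.max(),y2.min(),y2.max(),len(x2))
```

```text
rail [ 0.59684426 -0.16841613  0.119     ] [0.66074332 0.09250717 0.119     ] -166.23932482578746
rail [ 0.49825555 -0.16940533  0.119     ] [ 0.52497996 -0.04382467  0.119     ] -167.98628731752837
side bottle [299.0, 182.7] 0.95 289 305 159 195 475 [135. 110.  91.]
  cap 296.7916666666667 165.70833333333334 295 299 163 169 24
side tray [294.4, 351.2] 0.95 268 322 326 374 2230 [233. 143. 180.]
side tray [229.0, 303.7] 0.85 202 258 278 325 1726 [129.  65. 170.]
side tray [299.0, 288.3] 0.62 272 326 267 308 1634 [229. 225. 220.]
[[ 0.536 -0.287  0.012]
 [ 0.528 -0.418  0.012]
 [ 0.4   -0.411  0.012]
 [ 0.409 -0.281  0.012]] [ 0.46812498 -0.34912359  0.012     ]
scene bottle [285.4, 224.4] 0.7 272 289 208 235 365 [136. 125. 115.]
scene tray [200.6, 199.0] 0.66 178 232 184 221 1230 [224. 224. 222.]
[[ 0.404 -0.409  0.012]
 [ 0.411 -0.276  0.012]
 [ 0.545 -0.281  0.012]
 [ 0.54  -0.405  0.012]] [ 0.4752123  -0.34303254  0.012     ]
scene tray [233.8, 169.9] 0.62 215 252 152 181 801 [125.  69. 174.]
scene tray [171.3, 172.3] 0.56 144 195 155 189 989 [223. 134. 177.]
wrist bottle [426.6, 201.0] 0.77 363 496 153 234 7513 [87. 52. 34.]
  cap 447.7435582822086 210.67269938650307 363 495 161 234 3260
```

View pics/tray.png

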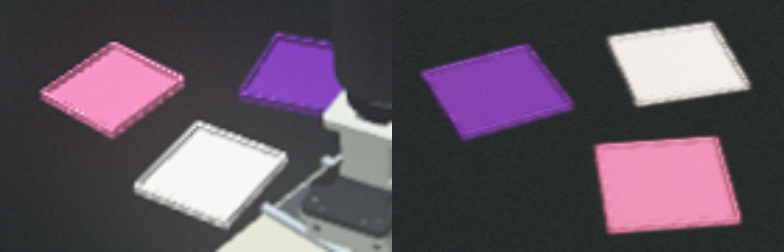

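The crop confirms it: the white tray is at scene (203,201) and side (297,290), with its centre near (0.469, -0.348). I'll move above the bottle and measure the cap.

```bash
python3 -m creep '[[[0,0,-0.12,0,1],[0,0,-0.12,0,1],[0.02,0.105,0,0,1],[0.02,0.105,0,0,1],[0.02,0.105,0,0,1],[0.02,0.105,0,0,1],[0.02,0.105,0,0,1],[0,0,0,0,1]]]'
python3 - <<'E'
from h import *
o=telemetry.get_obs();W=snapshot('wrist');S=snapshot('scene');D=snapshot('side');pickle.dump(({'wrist':W,'scene':S,'side':D},o),open('p1.pkl','wb'))
print(o['tool_pos'],o['orientation'],o['qvel'].round(1))
save(W,'w2.png',None,1.4)
for n,p in(('w',W),('side',D),('scene',S)):
  oo=o
  for q in('bottle',):
    for m in nets.masks_of(p,q)[:2]:
        ys,xs=np.nonzero(m['region']);print(n,m['uv'],m['confidence'],xs.min(),xs.max(),ys.min(),ys.max())
  for q,z in(('bottle',.11),('shutter',.11),('tab_top',.159),('tongue_tip',.114),('photometer',0),('window',.11)):
    for x in nets.landmark_of(p,q)[:1]: print(n,q,x['uv'],x['confidence'],onz(p,x['uv'],z,oo).round(4))
E
```

```text
clock: 2.77
tool_pos: [0.567, -0.0208, 0.4537]
orientation: [-180.0, 0.0, -90.0]
force: [-0.2, -0.4, 0.3]
opening: 0.0876
gripper_force: 0.0
[ 0.56695131 -0.0207801   0.45368837] [-1.79960960e+02  4.56659866e-02 -9.00207385e+01] [-0.2  2.8  3.9  0.8  0.4  0.4]
w [273.7, 204.5] 0.93 243 303 169 246
w bottle [274.5, 193.4] 0.75 [ 0.5746 -0.0224  0.11  ]
w shutter [292.8, 88.7] 0.56 [ 0.5557 -0.1296  0.11  ]
w tab_top [293.8, 72.0] 0.67 [ 0.5566 -0.1369  0.159 ]
w tongue_tip [275.7, 154.5] 0.55 [ 0.573  -0.0645  0.114 ]
w photometer [292.9, 86.1] 0.54 [ 0.5519 -0.1464  0.    ]
side [299.4, 180.9] 0.87 289 305 159 195
side bottle [298.9, 193.1] 0.69 [ 0.5812 -0.0373  0.11  ]
side shutter [302.2, 212.6] 0.65 [ 0.5553 -0.1373  0.11  ]
side tab_top [304.4, 198.3] 0.63 [ 0.5646 -0.1267  0.159 ]
side tongue_tip [300.8, 195.5] 0.87 [ 0.5807 -0.0564  0.114 ]
side photometer [296.0, 210.7] 0.55 [5.886e-01 1.000e-04 0.000e+00]
side window [299.5, 188.0] 0.63 [ 0.5933 -0.011   0.11  ]
scene [282.3, 218.4] 0.68 270 289 193 235
scene bottle [281.4, 231.0] 0.85 [ 0.5794 -0.0169  0.11  ]
scene shutter [247.4, 213.7] 0.57 [ 0.5564 -0.1367  0.11  ]
scene tab_top [245.5, 200.9] 0.86 [ 0.5567 -0.1399  0.159 ]
scene tongue_tip [263.9, 221.5] 0.87 [ 0.5692 -0.0766  0.114 ]
scene photometer [288.1, 258.2] 0.81 [0.5746 0.0019 0.    ]
scene window [280.8, 237.0] 0.66 [ 0.6014 -0.0085  0.11  ]
```

View pics/w2.png

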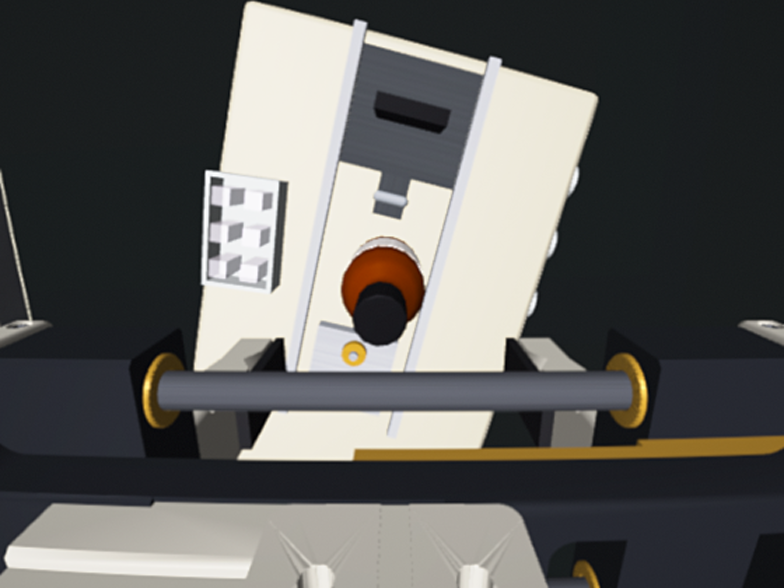

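The wrist view shows the cap's top circle at about (271,227) raw and the catch at (253,255). The shutter's tab is at (294,78), and the instrument's near top corners are at (176,2) and (426,68).

Run:
```python
from h import *
P,o=pickle.load(open('p1.pkl','rb'));W=P['wrist'];D=P['side'];S=P['scene']
f=lambda x,y,z:onz(W,np.array([x,y])/1.4,z,o).round(4)
print('cap top',f(379.5,318,.235),'side',onz(D,[298,160.5],.235).round(4))
A,B=f(247,3,.11),f(597,95,.11);v=B-A;print('edge',A,B,np.linalg.norm(v),np.degrees(np.arctan2(v[1],-v[0])))
y=np.radians(13.5);u=np.array([np.sin(y),np.cos(y)])
print('centre',(A+B)[:2]/2+.19*u)
for a,b in [((361,20),(295,370)),((494,60),(392,433))]:
    a=f(*a,.119);b=f(*b,.119);d=b-a;print('rail',a,b,np.degrees(np.arctan2(d[0],d[1])))
print('tab top back/front',f(376,92,.159),f(450,111,.159),f(373,106,.159),f(446,125,.159))
print('tip',f(375,212,.113),f(404,218,.113))
print('catch face top',f(320,322,.148),f(395,342,.148))
```

```text
cap top [ 0.5739 -0.0249  0.235 ] side [ 0.5782 -0.023   0.235 ]
edge [ 0.6674 -0.2091  0.11  ] [ 0.4225 -0.1507  0.11  ] 0.2517668961559482 13.412527924801166
centre [0.58930462 0.00485028]
rail [ 0.589  -0.1944  0.119 ] [0.6469 0.0574 0.119 ] 12.94973890237195
rail [ 0.4994 -0.1701  0.119 ] [0.5687 0.1151 0.119 ] 13.657465219392998
tab top back/front [ 0.5778 -0.1418  0.159 ] [ 0.5332 -0.1312  0.159 ] [ 0.5796 -0.1339  0.159 ] [ 0.5354 -0.1232  0.159 ]
tip [ 0.5812 -0.0676  0.113 ] [ 0.5596 -0.0632  0.113 ]
catch face top [0.6194 0.0067 0.148 ] [0.5662 0.0217 0.148 ]
```

```bash
python3 -m creep '[[[0.016,-0.037,0.06,0,1],[0,0,0.1,0,1],[0,0,0.1,0,1],[0,0,0.06,0,1],[0,0,0.04,0,1],[0,0,0,0,1],[0,0,0,0,0],[0,0,0,0,0]]]'; python3 -m creep '[[[0,0,0,0,0],[0,0,0,0,0],[0,0,0,0,0],[0,0,0,0,0],[0,0,0,0,0]]]'
```

```text
clock: 4.63
tool_pos: [0.5778, -0.0232, 0.3814]
orientation: [-179.9, 0.0, -90.0]
force: [-0.4, -0.3, 0.1]
opening: 0.0793
gripper_force: 0.0
clock: 5.05
tool_pos: [0.5774, -0.0232, 0.3809]
orientation: [-180.0, 0.0, -90.0]
force: [-0.3, -0.2, -0.4]
opening: 0.0467
gripper_force: 0.0
```

```bash
python3 -m creep '[[[0,0.008,0,0,0],[0,0,0,0,0],[0,0,0,0,0],[0,0,0,0,0],[0,0,0,0,0],[0,0,0,0,0],[0,0,0,0,0],[0,0,0,0,0]]]'
```

```text
clock: 5.72
tool_pos: [0.5757, -0.0232, 0.3806]
orientation: [180.0, -0.0, -90.0]
force: [-0.5, 0.5, 1.0]
opening: 0.0273
gripper_force: 30.0
```

```bash
python3 -m creep '[[[0,0,-0.02,0,0],[0,0,-0.04,0,0],[0,0,-0.06,0,0],[0,0,-0.08,0,0],[0,0,-0.08,0,0],[0,0,-0.06,0,0],[0,0,-0.04,0,0],[0,0,-0.02,0,0]]]'
```

```text
clock: 6.38
tool_pos: [0.5759, -0.0232, 0.4623]
orientation: [-179.9, 0.0, -90.0]
force: [0.1, -0.9, -0.9]
opening: 0.0275
gripper_force: 30.0
```

```bash
python3 -m creep '[[[0.02,0.007,0,0,0],[0.05,0.016,0,0,0],[0.08,0.026,0,0,0],[0.11,0.036,0,0,0],[0.13,0.043,0,0,0],[0.14,0.046,0,0,0],[0.14,0.046,0,0,0],[0.14,0.046,0,0,0]]]'; python3 -m creep '[[[0.14,0.046,0,0,0],[0.14,0.046,0,0,0],[0.14,0.046,0,0,0],[0.13,0.043,0,0,0],[0.11,0.036,0,0,0],[0.08,0.026,0,0,0],[0.05,0.016,0,0,0],[0.025,0.010,0,0,0]]]'
python3 - <<'E'
from h import *
o=telemetry.get_obs();W=snapshot('wrist');S=snapshot('scene');D=snapshot('side')
print(o['tool_pos'])
save(W,'w3.png',None,1.4)
for n,p in(('w',W),('scene',S),('side',D)):
    for m in nets.masks_of(p,'tray')[:4]:
        r=m['region']
        if p['frame'][r].mean(0).min()>180:
            c,_=cv2.findContours(r.astype(np.uint8),0,2);h=cv2.approxPolyDP(cv2.convexHull(max(c,key=len)),6,True)[:,0]
            w=np.array([onz(p,x,.012,o)for x in h.astype(float)]);print(n,w.round(3).tolist())
    for m in nets.landmark_of(p,'tray')[:3]: print(n,m['uv'],onz(p,m['uv'],0,o).round(3))
    for m in nets.masks_of(p,'bottle')[:2]: ys,xs=np.nonzero(m['region']);print(n,'bottle',m['uv'],m['confidence'],xs.min(),xs.max(),ys.min(),ys.max())
E
```

```text
clock: 7.05
tool_pos: [0.5213, -0.1869, 0.4597]
orientation: [179.9, 0.0, -90.0]
force: [1.0, -0.2, -1.0]
opening: 0.0273
gripper_force: 30.0
clock: 7.72
tool_pos: [0.4678, -0.3496, 0.4597]
orientation: [179.9, 0.0, -90.1]
force: [0.4, -0.1, -2.0]
opening: 0.0274
gripper_force: 30.0
[ 0.46776965 -0.34964919  0.45968527]
w [[0.308, -0.579, 0.012], [0.331, -0.468, 0.012], [0.457, -0.492, 0.012], [0.439, -0.577, 0.012]]
w [[0.528, -0.411, 0.012], [0.4, -0.403, 0.012], [0.407, -0.288, 0.012], [0.534, -0.287, 0.012]]
w [426.7, 187.8] [ 0.251 -0.336  0.   ]
w [347.8, 34.5] [ 0.379 -0.541  0.   ]
w [280.6, 186.3] [ 0.468 -0.338  0.   ]
w bottle [284.8, 230.9] 0.71 241 322 183 310
scene [[0.407, -0.403, 0.012], [0.413, -0.279, 0.012], [0.545, -0.281, 0.012], [0.532, -0.411, 0.012]]
scene [170.7, 176.7] [ 0.399 -0.531  0.   ]
scene [201.6, 202.0] [ 0.468 -0.361  0.   ]
scene bottle [199.0, 146.1] 0.6 186 206 122 162
side [[0.531, -0.29, 0.012], [0.526, -0.414, 0.012], [0.407, -0.409, 0.012], [0.412, -0.282, 0.012]]
side [233.6, 301.7] [ 0.27  -0.334  0.   ]
side [299.8, 291.0] [ 0.469 -0.356  0.   ]
side [292.8, 348.9] [ 0.381 -0.538  0.   ]
side bottle [304.3, 233.5] 0.59 293 312 207 250
side bottle [306.3, 206.6] 0.49 289 317 198 219
```

View pics/w3.png

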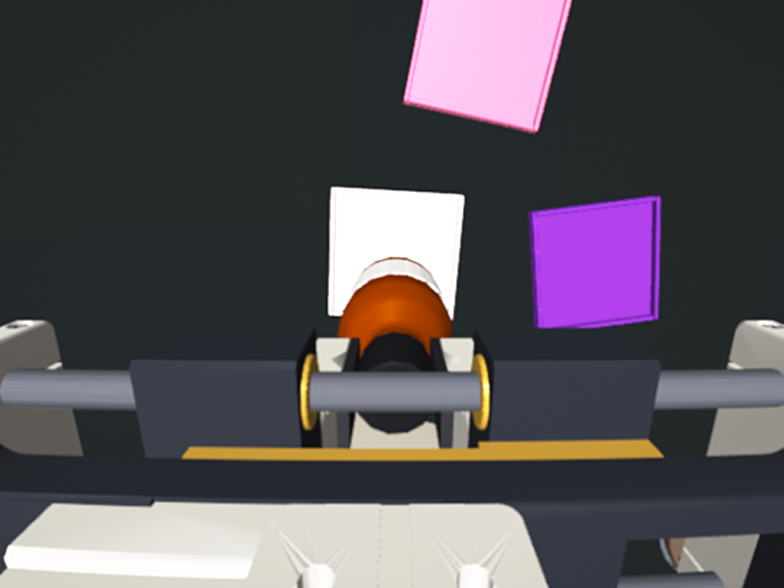

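The bottle hangs upright, centred over the white tray at about (284,180). Lowering now.

```bash
python3 -m creep '[[[0,0,0.05,0,0],[0,0,0.1,0,0],[0,0,0.15,0,0],[0,0,0.18,0,0],[0,0,0.18,0,0],[0,0,0.12,0,0],[0,0,0.06,0,0],[0,0,0.03,0,0]]]'; python3 -m creep '[[[0,0,0.01,0,0],[0,0,0,0,0],[0,0,0,0,0]]]'
```

```text
clock: 8.98
tool_pos: [0.4678, -0.3478, 0.2834]
orientation: [179.8, 0.1, -90.0]
force: [-0.7, -0.1, -2.4]
opening: 0.0272
gripper_force: 30.0
clock: 9.23
tool_pos: [0.4692, -0.3484, 0.2857]
orientation: [-179.9, -0.0, -90.0]
force: [0.6, 0.1, -1.4]
opening: 0.0275
gripper_force: 30.0
```

```bash
python3 -m creep '[[[0,0,0.02,0,0],[0,0,0.01,0,0],[0,0,0.005,0,0],[0,0,0,0,0],[0,0,0,0,0]]]'; python3 -m creep '[[[0,0,0.005,0,0],[0,0,0,0,0],[0,0,0,0,0]]]';python3 -m creep '[[[0,0,0.005,0,0],[0,0,0,0,0],[0,0,0,0,0]]]'
```

```text
clock: 9.65
tool_pos: [0.4688, -0.3482, 0.2778]
orientation: [-180.0, -0.0, -90.0]
force: [-0.4, -0.3, -2.9]
opening: 0.0273
gripper_force: 30.0
clock: 9.9
tool_pos: [0.4688, -0.3482, 0.2766]
orientation: [180.0, -0.0, -90.0]
force: [0.1, -0.2, -2.1]
opening: 0.0273
gripper_force: 30.0
clock: 10.15
tool_pos: [0.4688, -0.3482, 0.2756]
orientation: [180.0, 0.0, -90.0]
force: [-0.6, 0.9, -0.9]
opening: 0.0273
gripper_force: 30.0
```

```bash
python3 -m creep '[[[0,0,0.004,0,0],[0,0,0,0,0],[0,0,0,0,0]]]'; python3 -m creep '[[[0,0,0.004,0,0],[0,0,0,0,0],[0,0,0,0,0]]]'
```

```text
clock: 10.4
tool_pos: [0.4688, -0.3482, 0.2748]
orientation: [180.0, 0.0, -90.0]
force: [0.3, 0.8, -1.6]
opening: 0.0273
gripper_force: 30.0
clock: 10.65
tool_pos: [0.4688, -0.3483, 0.2746]
orientation: [-180.0, -0.0, -90.0]
force: [-2.4, 0.3, 5.3]
opening: 0.0276
gripper_force: 30.0
```

Contact felt (+5 N), so the bottle is standing. I'll release it and rise.

```bash
python3 -m creep '[[[0,0,0,0,0.45],[0,0,0,0,0.6],[0,0,0,0,0.8],[0,0,0,0,1],[0,0,0,0,1],[0,0,0,0,1],[0,0,0,0,1],[0,0,0,0,1]]]'; python3 -m creep '[[[0,0,-0.03,0,1],[0,0,-0.08,0,1],[0,0,-0.12,0,1],[0,0,-0.15,0,1],[0,0,-0.15,0,1],[0,0,-0.15,0,1],[0,0,-0.15,0,1],[0,0,-0.05,0,1]]]'
python3 - <<'E'
from h import *
o=telemetry.get_obs();S=snapshot('scene');D=snapshot('side');W=snapshot('wrist');print(o['tool_pos'])
c=lambda p,x,y:cv2.resize(p['frame'][y:y+100,x:x+130],None,fx=3,fy=3)
cv2.imwrite('pics/b.png',np.hstack([c(S,140,130),c(D,235,210)])[:,:,::-1])
for n,p in(('scene',S),('side',D),('w',W)):
    for q,z in(('bottle',.004),('tray',0)):
        for m in nets.landmark_of(p,q)[:3]: print(n,q,m['uv'],m['confidence'],onz(p,m['uv'],z,o).round(3))
E
```

```text
clock: 11.32
tool_pos: [0.4688, -0.3482, 0.274]
orientation: [180.0, 0.0, -90.0]
force: [-0.3, -0.7, -0.5]
opening: 0.0751
gripper_force: 0.0
clock: 11.98
tool_pos: [0.469, -0.3486, 0.4559]
orientation: [-179.6, -0.2, -90.0]
force: [0.5, -0.1, 0.6]
opening: 0.0877
gripper_force: 0.0
[ 0.46902378 -0.34864221  0.45585248]
scene bottle [207.7, 204.5] 0.63 [ 0.474 -0.333  0.004]
scene tray [206.4, 202.4] 0.73 [ 0.463 -0.345  0.   ]
scene tray [237.7, 171.4] 0.7 [ 0.276 -0.329  0.   ]
side bottle [300.1, 291.7] 0.84 [ 0.468 -0.362  0.004]
side tray [231.3, 302.8] 0.98 [ 0.263 -0.336  0.   ]
side tray [300.3, 290.6] 0.79 [ 0.471 -0.355  0.   ]
side tray [292.8, 350.8] 0.62 [ 0.379 -0.544  0.   ]
w bottle [285.5, 180.2] 0.77 [ 0.466 -0.349  0.004]
w tray [350.8, 34.0] 0.95 [ 0.381 -0.542  0.   ]
w tray [430.8, 190.0] 0.91 [ 0.252 -0.335  0.   ]
```

View pics/b.png

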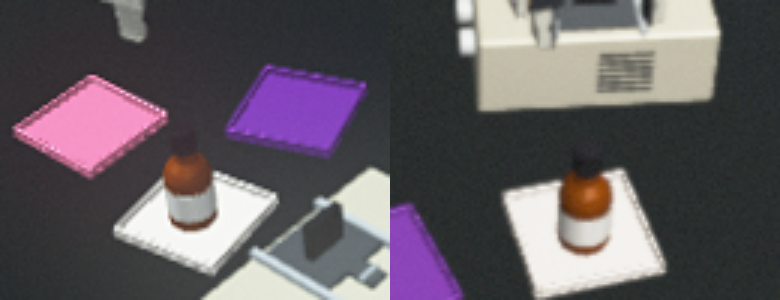

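The bottle stands upright amid the white tray: left crop (190,185), right crop (585,210). Next I'll go behind the shutter's tab with the fingers shut and turned 13.4° to the slideway.

```bash
python3 -m creep '[[[-0.152,-0.066,0,0,0.6],[-0.152,-0.066,0,0,0],[-0.152,-0.066,0,0,0],[-0.152,-0.066,0,0,0],[-0.152,-0.066,0,0,0],[-0.153,-0.066,0,0,0],[0,0,0,0.075,0],[0,0,0,0.074,0]]]'; python3 -m creep '[[[0,0,0,0,0],[0,0,0,0,0],[0,0,0,0,0],[0,0,0,0,0],[0,0,0,0,0],[0,0,0,0,0]]]'
python3 - <<'E'
from h import *
o=telemetry.get_obs();W=snapshot('wrist');S=snapshot('scene');D=snapshot('side');print(o['tool_pos'],o['orientation'],o['opening'])
c=lambda p,x,y:cv2.resize(p['frame'][y:y+100,x:x+130],None,fx=3,fy=3)
cv2.imwrite('pics/c.png',np.hstack([c(S,200,170),c(D,240,140)])[:,:,::-1])
for n,p in(('w',W),('scene',S),('side',D)):
    for q,z in(('tab_top',.159),('tongue_tip',.114),('window',.11),('shutter',.11)):
        for m in nets.landmark_of(p,q)[:1]: print(n,q,m['uv'],m['confidence'],onz(p,m['uv'],z,o).round(4))
E
```

```text
clock: 13.1
tool_pos: [0.5488, -0.1637, 0.4492]
orientation: [179.9, -0.0, -103.5]
force: [-0.6, -0.5, 0.0]
opening: 0.0396
gripper_force: 0.0
clock: 13.6
tool_pos: [0.5479, -0.166, 0.45]
orientation: [-180.0, -0.0, -103.4]
force: [-0.7, 1.0, -0.2]
opening: 0.0021
gripper_force: 0.0
[ 0.54785014 -0.16596093  0.45004816] [-1.79999883e+02 -1.23609676e-03 -1.03381916e+02] 0.0021145585008749807
w tab_top [279.8, 235.7] 0.88 [ 0.5555 -0.1393  0.159 ]
w window [278.5, 325.8] 0.61 [ 0.5886 -0.009   0.11  ]
w shutter [282.1, 228.7] 0.73 [ 0.5555 -0.1296  0.11  ]
scene tab_top [208.3, 202.5] 0.47 [ 0.607  -0.2335  0.159 ]
scene tongue_tip [245.7, 213.8] 0.59 [ 0.5625 -0.1389  0.114 ]
scene window [279.0, 233.5] 0.89 [ 0.5912 -0.0188  0.11  ]
scene shutter [244.6, 211.8] 0.66 [ 0.5526 -0.148   0.11  ]
side tab_top [305.6, 196.6] 0.56 [ 0.5714 -0.1197  0.159 ]
side tongue_tip [299.9, 198.9] 0.94 [ 0.5714 -0.0728  0.114 ]
side window [298.0, 189.0] 0.76 [ 0.5863 -0.0147  0.11  ]
side shutter [303.9, 212.3] 0.68 [ 0.5611 -0.1376  0.11  ]
```

View pics/c.png

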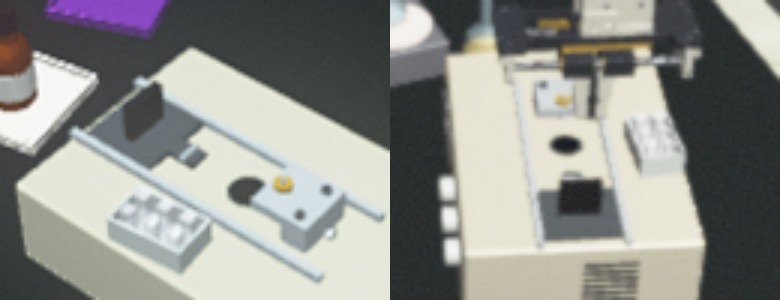

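Slideway clear: the window is open, the catch stands beyond it and the button at about (330,233) in the left crop is not pushed. Lowering behind the tab.

```bash
python3 -m creep '[[[0.05,0,0.05,0,0],[0,0,0.12,0,0],[0,0,0.15,0,0],[0,0,0.15,0,0],[0,0,0.13,0,0],[0,0,0.08,0,0],[0,0,0.03,0,0],[0,0,0,0,0]]]'; python3 -m creep '[[[0,0,0,0,0],[-0.04,0,0,0,0],[-0.04,0,0,0,0],[-0.02,0,0,0,0],[0,0,0,0,0],[0,0,0,0,0]]]'; python3 -m creep '[[[-0.03,0,0,0,0],[-0.03,0,0,0,0],[0,0,0,0,0],[0,0,0,0,0]]]'
```

```text
clock: 15.02
tool_pos: [0.5451, -0.1757, 0.3062]
orientation: [179.8, -0.0, -103.4]
force: [0.8, -0.5, 1.3]
opening: 0.0004
gripper_force: 0.0
clock: 15.52
tool_pos: [0.5505, -0.1553, 0.3086]
orientation: [-179.9, 0.0, -103.3]
force: [-1.0, -0.2, 0.0]
opening: 0.0002
gripper_force: 0.0
clock: 15.85
tool_pos: [0.5532, -0.1438, 0.308]
orientation: [-180.0, 0.0, -103.4]
force: [0.2, 0.3, -0.2]
opening: 0.0002
gripper_force: 0.0
```

```bash
python3 -m creep '[[[-0.02,0,0,0,0],[-0.04,0,0,0,0],[-0.04,0,0,0,0],[-0.04,0,0,0,0],[-0.04,0,0,0,0],[-0.02,0,0,0,0],[0,0,0,0,0]]]'; python3 -m creep '[[[-0.02,0,0,0,0],[-0.04,0,0,0,0],[-0.04,0,0,0,0],[-0.04,0,0,0,0],[-0.02,0,0,0,0],[0,0,0,0,0],[0,0,0,0,0]]]'
python3 - <<'E'
from h import *
o=telemetry.get_obs();W=snapshot('wrist');S=snapshot('scene');D=snapshot('side');print(o['tool_pos'],o['force'])
print('s',(o['tool_pos'][:2]-[.589,.004])@[.232,.973])
cv2.imwrite('pics/d.png',np.hstack([cv2.resize(W['frame'],(400,300)),cv2.resize(S['frame'][170:270,200:330],(390,300))])[:,:,::-1])
E
```

```text
clock: 16.43
tool_pos: [0.5626, -0.1041, 0.308]
orientation: [-180.0, 0.0, -103.3]
force: [-0.3, 0.2, 0.1]
opening: 0.0003
gripper_force: 0.0
clock: 17.02
tool_pos: [0.5699, -0.0736, 0.308]
orientation: [180.0, 0.0, -103.4]
force: [0.9, 0.3, 0.2]
opening: 0.0006
gripper_force: 0.0
[ 0.56986122 -0.07363891  0.30803022] [0.90779664 0.26587266 0.21783696]
s -0.07998285748504165
```

View pics/d.png

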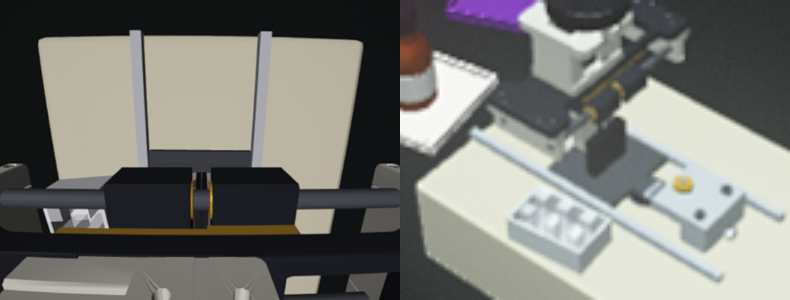

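The shutter follows the push and its tongue is just reaching the catch (right half, about (655,190)). I'll go on in small steps and watch the force.

```bash
python3 -m creep '[[[-0.02,0,0,0,0],[-0.03,0,0,0,0],[-0.03,0,0,0,0],[-0.02,0,0,0,0],[0,0,0,0,0]]]'; for i in 1; do python3 -m creep '[[[-0.01,0,0,0,0],[-0.01,0,0,0,0],[0,0,0,0,0]]]'; python3 -m creep '[[[-0.01,0,0,0,0],[-0.01,0,0,0,0],[0,0,0,0,0]]]';done
```

```text
clock: 17.58
tool_pos: [0.5747, -0.0538, 0.3081]
orientation: [-180.0, 0.0, -103.4]
force: [0.2, -0.8, -0.2]
opening: 0.0006
gripper_force: 0.0
clock: 17.83
tool_pos: [0.5754, -0.0505, 0.308]
orientation: [-180.0, 0.0, -103.4]
force: [-0.2, 0.9, -0.2]
opening: 0.0
gripper_force: 0.0
clock: 18.08
tool_pos: [0.5763, -0.0467, 0.308]
orientation: [180.0, 0.0, -103.4]
force: [0.7, -1.0, -0.0]
opening: 0.0006
gripper_force: 0.1
```

```bash
python3 -m creep '[[[-0.01,0,0,0,0],[0,0,0,0,0],[0,0,0,0,0]]]' | grep -E 'pos|force'; python3 -m creep '[[[-0.01,0,0,0,0],[0,0,0,0,0],[0,0,0,0,0]]]' | grep -E 'pos|force'; python3 -m creep '[[[-0.01,0,0,0,0],[0,0,0,0,0],[0,0,0,0,0]]]' | grep -E 'pos|force'; python3 -m creep '[[[-0.01,0,0,0,0],[0,0,0,0,0],[0,0,0,0,0]]]' | grep -E 'pos|force'
```

```text
tool_pos: [0.5767, -0.045, 0.308]
force: [-0.1, -2.6, 0.1]
gripper_force: 0.6
tool_pos: [0.5771, -0.0438, 0.3081]
force: [0.3, -6.7, -1.3]
gripper_force: 2.9
tool_pos: [0.5774, -0.0425, 0.3081]
force: [1.1, -10.4, -0.3]
gripper_force: 4.8
tool_pos: [0.5781, -0.0393, 0.308]
force: [-0.1, -0.9, -0.8]
gripper_force: 0.5
```

The ball was felt (10 N) and then passed. On towards the stop in 1–2 mm steps.

```bash
python3 -m creep '[[[-0.01,0,0,0,0],[0,0,0,0,0],[0,0,0,0,0]]]' | grep -E 'pos|force'; python3 -m creep '[[[-0.006,0,0,0,0],[0,0,0,0,0],[0,0,0,0,0]]]' | grep -E 'pos|force'; python3 -m creep '[[[-0.005,0,0,0,0],[0,0,0,0,0],[0,0,0,0,0]]]' | grep -E 'pos|force'
```

```text
tool_pos: [0.5786, -0.0367, 0.3081]
force: [0.1, 0.3, -0.2]
gripper_force: 0.0
tool_pos: [0.5789, -0.0358, 0.3081]
force: [-0.5, -0.0, -0.3]
gripper_force: 0.0
tool_pos: [0.5791, -0.035, 0.3081]
force: [0.2, 0.7, 0.0]
gripper_force: 0.0
```

```bash
python3 -m creep '[[[-0.005,0,0,0,0],[0,0,0,0,0],[0,0,0,0,0]]]' | grep -E 'pos|force'; python3 -m creep '[[[-0.005,0,0,0,0],[0,0,0,0,0],[0,0,0,0,0]]]' | grep -E 'pos|force'; python3 -m creep '[[[-0.005,0,0,0,0],[0,0,0,0,0],[0,0,0,0,0]]]' | grep -E 'pos|force'
```

```text
tool_pos: [0.5794, -0.0341, 0.3081]
force: [-0.1, 0.4, 0.7]
gripper_force: 0.0
tool_pos: [0.5795, -0.0332, 0.3081]
force: [-0.7, -1.2, -0.5]
gripper_force: 0.7
tool_pos: [0.5797, -0.0325, 0.3081]
force: [-0.1, -4.2, 0.3]
gripper_force: 2.3
```

Run:
```python
from h import *
S=snapshot('scene');D=snapshot('side')
cv2.imwrite('pics/e.png',np.hstack([cv2.resize(S['frame'][190:270,240:340],(400,320),interpolation=2),cv2.resize(D['frame'][150:230,250:350],(400,320),interpolation=2)])[:,:,::-1])
```

```text
(no output)
```

View pics/e.png

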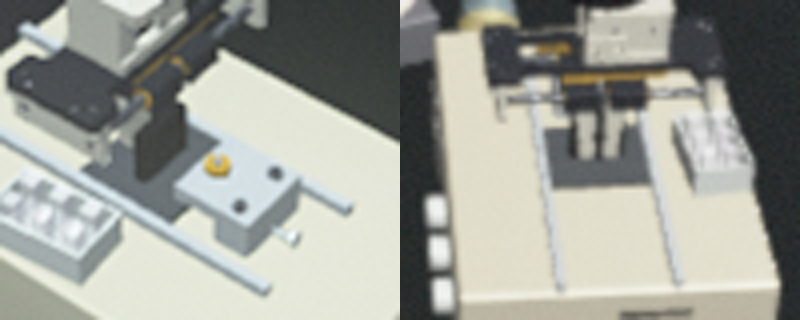

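The white button now stands out of the catch, at about (292,237). The stop is felt 12–13 mm past first ball contact, as it should be. One more slight press, then back off and check.

```bash
python3 -m creep '[[[-0.005,0,0,0,0],[0,0,0,0,0],[0,0,0,0,0]]]' | grep -E 'pos|force'; python3 -m creep '[[[0.02,0,0,0,0],[0.05,0,0,0,0],[0.1,0,0,0,0],[0,0,-0.1,0,0],[0,0,-0.15,0,0],[0,0,-0.15,0,0],[0,0,-0.15,0,0],[0,0,-0.1,0,0]]]';python3 -m creep '[[[0.1,0,0,0,0],[0.1,0,0,0,0],[0,0,0,0,0],[0,0,0,0,0],[0,0,0,0,0]]]'
python3 - <<'E'
from h import *
S=snapshot('scene');D=snapshot('side')
cv2.imwrite('pics/f.png',np.hstack([cv2.resize(S['frame'][150:270,180:330],(500,400),interpolation=2),cv2.resize(D['frame'][150:310,250:350],(250,400),interpolation=2)])[:,:,::-1])
E
```

```text
tool_pos: [0.5798, -0.0322, 0.3081]
force: [-0.0, -9.6, 0.5]
gripper_force: 4.6
clock: 21.6
tool_pos: [0.5722, -0.0645, 0.4414]
orientation: [-179.8, 0.1, -103.4]
force: [0.4, -0.1, 0.3]
opening: 0.0
gripper_force: 0.0
clock: 22.02
tool_pos: [0.5628, -0.1032, 0.4379]
orientation: [-180.0, 0.0, -103.4]
force: [-0.1, 0.5, -0.1]
opening: 0.0003
gripper_force: 0.0
```

View pics/f.png

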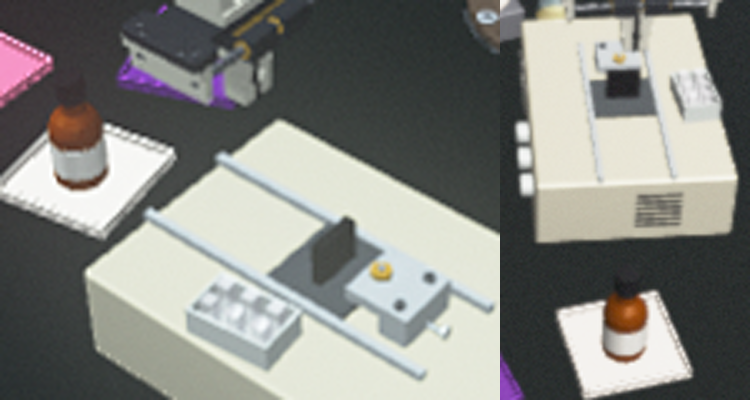

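With the robot clear, the shutter covers the window and the button still stands out at (445,330). The bottle is upright in the white tray, so I'm handing in.

```bash
python3 -c "
from plant import workorder; print(workorder.close_job())"
```

```text
the job is handed in; nothing more can be done
None
```

The job is handed in (no verdict came back): the bottle stands upright and released in the white drip tray, and the shutter is in its catch with the tell-tale pin still pushed through after the robot backed off; the hardest push I read was about 10 N.

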